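# Third hand at the battery jig

## Task

Stand the long battery module in the jig, flat on the base plate between the two guide rails with one end towards the black sprung stop, then press it squarely against the stop until the stop is pushed back about half its travel. Keep that push steady for a few seconds, so that I can bolt the module down, and finish with the arm still holding it pressed there; never drive the stop all the way in. Leave the short module and the other things on the bench where they are.

Things in the scene. Friction and masses are not known exactly. Their poses are not given: they have to be found in the camera images.
- long_module: Long battery module, a rigid block 105 (x) x 42 (y) x 70 mm (z) of 2 x 5 upright green cells between black holders, 0.34 to 0.62 kg. It stands upright loose on the bench, on one side of the jig (left or right). Origin: centre of its underside; z up, x along its 105 mm length. Both ends are alike. Its flat 42 mm width is graspable from above.
- short_module: Short battery module, same look, width and height but 2 x 3 cells and only 63 mm long. Leave it alone. Stands on the other side of the jig. Origin: centre of its underside, x along its length.
- jig: Jig fixed to the bench. Origin: bench level, under the channel's centre line; x along the channel TOWARDS the stop, y across, z up. Aluminium plate 12 mm thick, x -130 to +150 mm, 120 wide. Two steel rails, 10 mm high above the plate, 8 wide, x -120 to +30 mm, leave a 52 mm wide channel (y -26 to +26). Behind the stop a bracket at x 90 to 118 mm, 90 wide, 64 high over the bench.
- stop_face (a point): Centre of the flat face of the sprung stop that the module's end is pressed against; it faces the jig's -x. The stop is a black plate 50 mm wide, 48 mm high (from 13 to 61 mm above the bench), 10 mm thick. With the stop untouched this point lies at jig x = +45 mm, y = 0, 37 mm above the bench; it moves with the stop.
- stop (a joint): How far the stop is pushed back along the jig's +x, in m: 0 untouched (it springs back by itself), 0.020 fully in. A spring of 1 N per mm resists: half travel, 0.010, takes about 10 N. While pressing, sliding friction of the module on the plate adds a few N to the push on the arm.
- tape_roll: Bystander: grey roll of tape lying flat, 100 mm across, 48 mm high, on the far left of the bench. Origin: centre of its underside.
- screwdriver: Bystander: screwdriver lying on the far right of the bench. Origin: on the bench under its middle.
- flask: Bystander: steel drinking flask, 68 mm across, 240 mm high, standing at the right. Origin: centre of its underside.

How it is judged:
By the outcome, as a careful person would: the job done as asked, in the order asked, and still so for the second after the job is handed in, while the arm keeps its last pose, push and grip.
It also fails if it takes over 48 s, if anything falls off the work surface, if the arm or the gripper's body presses on something with over 40 N, if the wrist force passes 120 N, or if a joint passes its speed limit or range.

## Robot

A 6-joint arm with a two-finger parallel gripper is mounted at the origin on the work surface. World frame = base frame: x ahead of the robot, y to its left, z up, the work surface at z = 0. Lengths are in m, angles in rad, forces in N, time in s.
With the tool pointing down it reaches from about 0.375 to 0.975 m from the base axis. Payload 3.8 kg.
Tool frame: the origin (TCP) lies at the very end of the fingers, on their centre line; the grasp point (between the pads) lies 19 mm behind it; z points along the fingers, y is the line along which they close (so a half turn about z gives the same grasp; the last joint's range is limited). The gripper opens to 85 mm and grips with 20 to 120 N. Pads are 22 mm wide; open, the fingers measure 114 mm over their backs; the gripper's body (76 mm by 85 mm) begins 54 mm behind the grasp point. The pads swing forward as they close: fully open they stand 13 mm farther back than shut.
Start: joints at [1.166, 0.264, 1.604, -0, 1.274, -0.037], TCP at [0.243, 0.63, 0.231] pointing down, gripper open.
Joint ranges: [-2.63, 2.63], [-0.94, 2.18], [0.31, 2.57], [-1.31, 4.45], [0, 2.66], [-2.55, 2.55]. Speed limits (rad/s): [2.57, 2.57, 3.14, 3.14, 3.14, 3.14].

## Interface

Orientations are given as a rotation vector (axis times angle).
In Python, from workcell import bot gives the robot as it stands. The module is installed in compiled form; this text tells all that it offers.
- The arm moves only by the shell command python3 -m jog [OPENING] [FORCE], which reads ROWS from standard input. ROWS is 1 to 5 rows, parted by semicolons, with the numbers parted by commas; each row has 4 numbers: dx, dy, dz in normalised numbers (1 is 1 m), then a turn about the tool's z in a scale on which 1.0 is pi rad; each row shifts and turns the commanded pose from where the row before left it, along the tool's axes as they then stand; what a row does not reach is not made up. A row lasts 1/8 s, in which the tool goes at most 0.0625 m and 0.188 rad, less where a joint would pass 70% of its speed; a pose out of reach is approached as far as the arm can. OPENING is the opening from 0.0 (shut) to 1.0 (fully open), set as the command begins (- or left out keeps the last). The fingers move at their own pace and stop on an object; FORCE is the grip in N (left out, the last holds). Time passes only in rows, so rows that do not move let the fingers close. It prints the time, the measured TCP pose, the force, the opening and the grip force at its end. A shift or turn number past 1, either way, is cut back to 1. Input that does not fit is refused with a message, and nothing moves.
- bot.read_state(): the state, without advancing time (a new reading comes with each control period).
- bot.read_camera(name): name is "scene" or "top" or "wrist"; returns the picture (400x640x3 uint8, red, green, blue); there is no depth.
- bot.camera_info(name): a dict with "intrinsics" (3x3 intrinsics, pixels), "extrinsics" (4x4, takes a point from camera to world coordinates). Camera axes: x right, y down, z forward; pixel columns grow to the right and rows downward; lengths in m; the calibration is good to about 2 mm. A picture is of the moment at which its call begins: read the wrist's pose just before it. camera_info takes no time and is no camera call; for the wrist camera it gives the pose at the moment of the call.
- bot.finish_job(): hands the job in; it is judged then, once.
Trained networks look in the newest picture that a camera, given by its name, has taken for a name from the list of things; names that differ only in an ending like _2 or _b are one class to them, and where a whole thing is asked for, a point or a joint stands for the part that bears it (a point fixed in the world has none). Each returns a list of dicts, best first, with "conf" (0 to 1); they miss things now and then, are a little off and sometimes report something else, mostly with a low value. They report only what shows in the picture. A call takes as long as a camera call.
- bot.search_frame(camera, thing): "box" ([left, top, right, bottom] in pixels, round what is visible of it).
- bot.regions_of(camera, thing): "pixels" (400x640 bool, what is visible of it) and "box" ([left, top, right, bottom] in pixels, round what is visible of it).
- bot.spot_point(camera, thing): "pixel" ([row, column] in pixels: a listed point, or the origin of a listed thing).
The state is a dict: "time": time; "q": joint angles; "joint_vel": joint speeds; "joint_torque": joint torques, N m; "tool_pos": TCP position; "tcp_rot": TCP orientation; "wrist_force": force on the tool from outside, world axes, zero at the start; "torque": the same for the moment, N m; "width": opening from 0.0 (shut) to 1.0 (fully open); "grip_force": force on a finger pad.
Only numpy, scipy, OpenCV 4.12 (cv2) and the standard library are available. Lean on these libraries where they do the work, as an engineer would, in place of code of your own. Each camera call takes 0.05 s, during which the arm holds its last target. There are 200 camera calls.

## Working session

There is one attempt and no reset: what is moved stays moved. The work goes in short steps, Python scripts to look and compute and a shell command to move; the robot and the scene stay as the last step left them, time stands still between calls to the robot, and variables do not carry over. Pictures are saved under pics/ and viewed, at most 10 in all, crops included, and the job is handed in when it is done.

```bash
mkdir -p pics
python3 - <<'E'
from workcell import bot
import cv2,numpy as np
s=bot.read_state();print(s)
for c in("top","scene"):
    im=bot.read_camera(c);cv2.imwrite(f"pics/{c}0.png",im[:,:,::-1])
    i=bot.camera_info(c);print(c,i["intrinsics"],i["extrinsics"])
    for t in("long_module","short_module","jig","stop_face"):
        print(t,[(d["pixel"],round(d["conf"],2)) for d in bot.spot_point(c,t)][:2],[(d["box"],round(d["conf"],2)) for d in bot.search_frame(c,t)][:2])
E
```

```text
{'time': 0.0, 'q': array([ 1.16608869e+00,  2.64782593e-01,  1.60541122e+00, -5.18163958e-06,
        1.27371735e+00, -3.69262512e-02]), 'joint_vel': array([ 0.00122008, -0.00087661,  0.00013003, -0.00147465, -0.00198573,
       -0.00014332]), 'joint_torque': array([ 2.55017178e-03, -5.15091598e+01, -3.67319691e+01,  4.10257223e-05,
        1.28810757e-02,  3.93764594e-05]), 'tool_pos': array([0.24241525, 0.62915712, 0.22992211]), 'tcp_rot': array([-0.5743645 , -3.08812841,  0.00355461]), 'wrist_force': array([-0.15344424, -0.51809198,  0.50906862]), 'torque': array([-0.01116448,  0.0383083 , -0.03065752]), 'grip_force': 0.0, 'width': 1.0002912123423497}
top [[497.96328244   0.         319.80130365]
 [  0.         497.96328244 216.08202538]
 [  0.           0.           1.        ]] [[-2.89487244e-02 -9.92367827e-01  1.19866872e-01  3.84823242e-01]
 [-9.99576581e-01  2.90921455e-02 -5.53595456e-04 -1.01583086e-01]
 [-2.93781417e-03 -1.19832144e-01 -9.92789820e-01  1.71568954e+00]
 [ 0.00000000e+00  0.00000000e+00  0.00000000e+00  1.00000000e+00]]
long_module [([253.0, 212.7], 0.83)] 
[... 215 characters left out ...]
 236.0, 229.2, 271.9], 0.24)]
stop_face [([222.4, 272.5], 0.43)] []
scene [[492.19433309   0.         313.23933948]
 [  0.         492.19433309 198.61014321]
 [  0.           0.           1.        ]] [[-0.21263597  0.55969789 -0.80095207  1.7067754 ]
 [ 0.97702564  0.13384901 -0.16584736  0.12423997]
 [ 0.01438222 -0.81781582 -0.5753003   0.87330407]
 [ 0.          0.          0.          1.        ]]
long_module [([216.3, 444.5], 0.84)] [([426.3, 188.1, 457.5, 226.1], 0.88)]
short_module [([192.9, 262.8], 0.83)] [([253.5, 169.9, 276.2, 195.8], 0.93)]
jig [([209.3, 371.7], 0.56)] [([345.7, 184.2, 400.1, 242.9], 0.87)]
stop_face [([211.4, 371.9], 0.56)] [([362.8, 204.7, 380.2, 228.1], 0.61)]
```

Run:
```python
import cv2
a=cv2.imread("pics/top0.png")[150:310,160:420];b=cv2.imread("pics/scene0.png")[150:260,230:480]
cv2.imwrite("pics/a.png",cv2.resize(a,None,fx=3,fy=3,interpolation=2));cv2.imwrite("pics/b.png",cv2.resize(b,None,fx=3,fy=3,interpolation=2))
```

```text
(no output)
```

View pics/a.png

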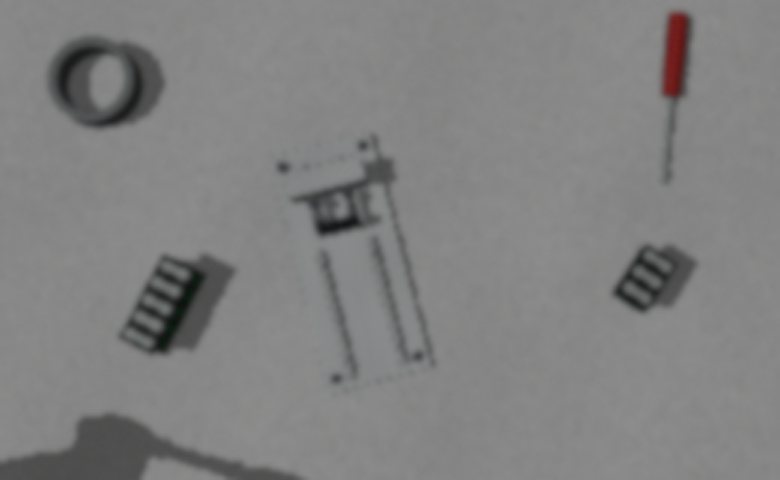

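View pics/b.png

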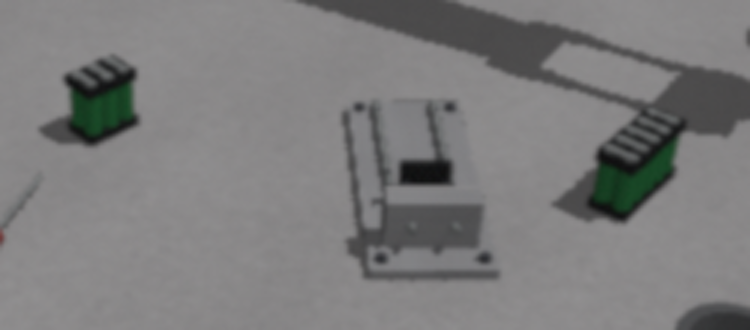

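The top view shows the long module at about (213,251) px, left of the jig. The jig's plate screws are at about (254,206), (281,199), (272,276) and (299,269) px, and the stop lies away from the robot. The scene view agrees.

```bash
cat > h.py <<'E'
from workcell import bot
import numpy as np,cv2
from scipy.spatial.transform import Rotation as R
def p2w(c,uv,z,info=None):
    i=info or bot.camera_info(c);E=i["extrinsics"]
    d=E[:3,:3]@np.linalg.solve(i["intrinsics"],[uv[0],uv[1],1.]);o=E[:3,3]
    return (o+d*(z-o[2])/d[2])[:2]
def w2p(c,p,info=None):
    i=info or bot.camera_info(c);E=i["extrinsics"]
    q=i["intrinsics"]@(E[:3,:3].T@(np.asarray(p)-E[:3,3]));return q[:2]/q[2]
def tool():
    s=bot.read_state();return s["tool_pos"],R.from_rotvec(s["tcp_rot"]).as_matrix(),s
def delta(target,yaw=None):
    "target xyz world, yaw: desired direction of tool x axis (world) mod pi"
    p,M,s=tool();a=np.arctan2(M[1,0],M[0,0])
    out=M.T@(np.asarray(target)-p)
    t=None
    if yaw is not None:
        t=-((yaw-a+np.pi/2)%np.pi-np.pi/2)   # tool z down
    print("p",p.round(4),"xdir",round(a,4),"delta tool",out.round(4),"turn",t,"q6",s["q"][5].round(3))
E
python3 - <<'E'
from h import *
c="top";f=lambda x,y,z:p2w(c,(160+x/3-.33,150+y/3-.33),z)
m=[f(*q,.07) for q in((165,255),(200,265),(155,352),(122,338))];print(np.round(m,4),np.mean(m,0))
for d in((m[0]-m[3]),(m[1]-m[2])):print("long yaw",np.arctan2(d[1],d[0]),np.linalg.norm(d))
s=[f(*q,.012) for q in((283,167),(363,146),(336,378),(418,356))];print(np.round(s,4))
fr=(s[0]+s[1])/2;bk=(s[2]+s[3])/2;d=fr-bk;print("jig mid",(fr+bk)/2,"yaw",np.arctan2(d[1],d[0]),np.linalg.norm(d))
p,M,_=tool();print(M.round(3));i=bot.camera_info("wrist");E=i["extrinsics"];print(i["intrinsics"][0,0],(M.T@(E[:3,3]-p)).round(4),(M.T@E[:3,:3]).round(3))
print(np.mean(m,0)); delta([*np.mean(m,0),.3],None)
E
```

```text
[[0.5317 0.2478]
 [0.5195 0.2091]
 [0.4253 0.2591]
 [0.4416 0.2953]] [0.47951641 0.25283574]
long yaw -0.48595779943214407 0.1018295673136569
long yaw -0.48785385328464376 0.10662567649103054
[[ 0.6346  0.1237]
 [ 0.6563  0.0311]
 [ 0.3914  0.0669]
 [ 0.4135 -0.0266]]
jig mid [0.52397678 0.04876664] yaw 0.2314839148423959 0.24963093699469655
[[-0.933  0.36   0.   ]
 [ 0.36   0.933  0.   ]
 [-0.     0.    -1.   ]]
313.0753809980154 [ 0.0845 -0.0006 -0.1412] [[ 0.    -0.945 -0.327]
 [ 1.     0.    -0.   ]
 [ 0.    -0.327  0.945]]
[0.47951641 0.25283574]
p [0.2427 0.6299 0.2313] xdir 2.7737 delta tool [-0.3565 -0.2667 -0.0687] turn None q6 -0.037
```

Careful with the scale: turns go in shares of pi rad. That gives: 0.119 rad / 3.1416 = 0.0379.

```bash
echo '-0.044,-0.033,0,0;-0.044,-0.033,0,0;-0.044,-0.033,0,0;-0.044,-0.033,0,0' | python3 -m jog && echo '-0.044,-0.033,0,0;-0.044,-0.033,0,0;-0.044,-0.033,0,0;-0.044,-0.033,0,0.0379;0,0,0,0' | python3 -m jog
cat > look.py <<'E'
from h import *
import sys
n=sys.argv[1];print(bot.read_state()["joint_vel"].round(3))
i=bot.camera_info("wrist");im=bot.read_camera("wrist");cv2.imwrite(f"pics/{n}.png",im[:,:,::-1])
for t in sys.argv[2:]:
    for r in bot.regions_of("wrist",t)[:1]:
        print(t,r["conf"],r["box"]);k=(r["pixels"]*255).astype(np.uint8);cv2.imwrite(f"pics/{n}_{t}.png",k)
    for r in bot.spot_point("wrist",t)[:1]: print("pt",r["pixel"],r["conf"])
np.savez(n,K=i["intrinsics"],E=i["extrinsics"])
delta([.4795,.2528,.23],2.655)
E
python3 look.py w1 long_module jig
```

```text
time: 1.4
tool_pos: [0.3602, 0.442, 0.2315]
tcp_rot: [0.574, 3.088, 0.001]
wrist_force: [1.3, 0.6, 0.1]
width: 1.001
grip_force: 0.0
time: 2.02
tool_pos: [0.478, 0.2539, 0.2315]
tcp_rot: [0.765, 3.046, -0.001]
wrist_force: [0.1, 0.1, 0.0]
width: 1.0
grip_force: 0.0
[ 0.061  0.002  0.003  0.042  0.007 -0.005]
long_module 0.61 [299.4, 119.7, 343.1, 227.1]
pt [166.3, 321.8] 0.91
jig 0.94 [88.1, 165.6, 303.5, 366.8]
pt [262.7, 200.5] 0.58
p [0.4756 0.258  0.2313] xdir 2.6567 delta tool [-0.0058 -0.0028  0.0013] turn 0.0016809755929179104 q6 -0.635
```

View pics/w1.png

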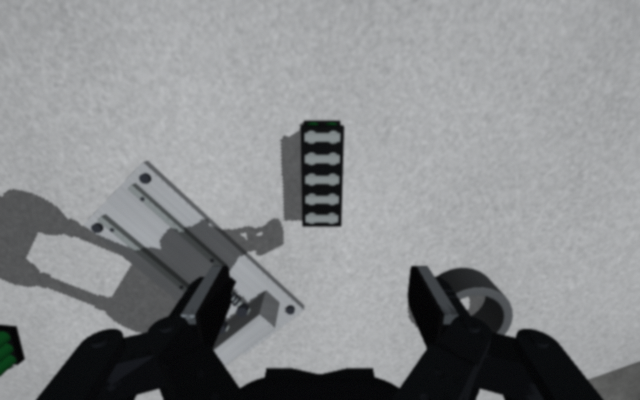

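The wrist view shows the long module's top at cols 302–343, rows 123–226. Three jig screws show at (145,178), (97,227) and (290,309), and there is nothing between the fingers and the module.

Run:
```python
from h import *
z=np.load("w1.npz");i={"intrinsics":z["K"],"extrinsics":z["E"]}
g=cv2.imread("pics/w1.png")
# dark mask of module in window
w=g[105:240,285:360].astype(int);m=(w.max(2)<70)
c=(m*255).astype(np.uint8);c=cv2.morphologyEx(c,cv2.MORPH_CLOSE,np.ones((9,9)))
n,l,s,_=cv2.connectedComponentsWithStats(c);k=1+s[1:,4].argmax();print(s[k])
rows=[]
for r in range(20,120,10):
    x=np.where(l[r]==k)[0]
    if len(x): 
        a,b=p2w(0,(285+x[0]-.5,105+r),.07,i),p2w(0,(285+x[-1]+.5,105+r),.07,i);rows.append((a+b)/2);print(105+r,285+x[0],285+x[-1],np.linalg.norm(b-a).round(4))
print("axis yaw",np.arctan2(*(rows[0]-rows[-1])[::-1]))
e=[p2w(0,(322,r),.07,i) for r in(123.5,226.5)];print("ends",e,np.linalg.norm(e[0]-e[1]),"mid",(e[0]+e[1])/2)
q=[p2w(0,u,.013,i) for u in((145,178),(97,227),(290,309))];print(np.round(q,4))
d=q[2]-q[0];print("jig yaw",np.arctan2(d[1],d[0]),np.linalg.norm(d),"mid",(q[2]+q[1])/2)
mid=(e[0]+e[1])/2;y=np.arctan2(*(rows[0]-rows[-1])[::-1])
delta([*mid,.05],y)
```

```text
[  15   16   43  105 2983]
125 301 340 0.0377
135 300 342 0.0409
145 300 342 0.0413
155 300 342 0.0418
165 301 341 0.0403
175 301 341 0.0407
185 301 341 0.0411
195 301 341 0.0416
205 301 340 0.041
215 301 340 0.0415
axis yaw 2.650933567329795
ends [array([0.42733987, 0.28337454]), array([0.52029299, 0.23390358])] 0.10529794870052256 mid [0.47381643 0.25863906]
[[ 0.3883  0.0673]
 [ 0.4101 -0.0255]
 [ 0.6306  0.1257]]
jig yaw 0.23652437372302523 0.24925928695132374 mid [0.52036645 0.05010859]
p [0.4756 0.258  0.2313] xdir 2.6567 delta tool [ 0.0018 -0.0003  0.1813] turn 0.005747408263122811 q6 -0.635
```

Converted, 0.006 rad / 3.1416 = 0.0019.

```bash
echo '0.002,0,0.05,0.0019;0,0,0.05,0;0,0,0.05,0;0,0,0.04,0;0,0,0.015,0' | python3 -m jog 1.0 && echo '0,0,0,0;0,0,0,0;0,0,0,0;0,0,0,0;0,0,0,0' | python3 -m jog 0.0 70 && echo '0,0,0,0;0,0,0,0' | python3 -m jog && python3 look.py w2 long_module
```

```text
time: 2.9
tool_pos: [0.4717, 0.258, 0.0235]
tcp_rot: [-0.762, -3.044, 0.005]
wrist_force: [-0.5, 0.2, 1.3]
width: 1.002
grip_force: 0.0
time: 3.52
tool_pos: [0.4763, 0.2588, 0.0287]
tcp_rot: [0.765, 3.044, 0.004]
wrist_force: [-1.3, 0.1, 7.2]
width: 0.486
grip_force: 73.2
time: 3.78
tool_pos: [0.4764, 0.2588, 0.0287]
tcp_rot: [0.765, 3.044, 0.004]
wrist_force: [-0.1, 0.7, 7.4]
width: 0.482
grip_force: 73.2
[-0.002 -0.    -0.    -0.001 -0.001 -0.   ]
long_module 0.74 [261.2, 157.8, 381.8, 371.6]
pt [246.6, 318.5] 0.68
p [0.4763 0.2588 0.0287] xdir 2.6488 delta tool [-0.0061 -0.0031 -0.2013] turn -0.006183833124107085 q6 -0.626
```

Converted, -0.18 rad / 3.1416 = -0.0573.

```bash
echo '0,0,-0.02,0;0,0,-0.05,0;0,0,-0.05,0;0,0,-0.05,0;0,0,0,0' | python3 -m jog && echo '-0.0195,-0.054,0,0;-0.0195,-0.054,0,0;-0.0195,-0.054,0,0;-0.0195,-0.054,0,0;0,0,0,-0.0573' | python3 -m jog && echo '0,0,0,-0.0573;0,0,0,-0.0573;0,0,0,-0.0573;0,0,0,0;0,0,0,0' | python3 -m jog && python3 look.py w3 jig long_module
```

```text
time: 4.55
tool_pos: [0.4775, 0.2593, 0.2014]
tcp_rot: [0.765, 3.039, 0.01]
wrist_force: [-0.4, 0.2, -5.3]
width: 0.483
grip_force: 73.1
time: 5.18
tool_pos: [0.4379, 0.0269, 0.1931]
tcp_rot: [-0.491, -3.098, 0.004]
wrist_force: [-0.1, 0.4, -5.6]
width: 0.485
grip_force: 74.5
time: 5.8
tool_pos: [0.4399, 0.0306, 0.1947]
tcp_rot: [0.351, -3.119, -0.0]
wrist_force: [0.6, -0.6, -5.9]
width: 0.481
grip_force: 74.7
[ 0.003 -0.005 -0.013 -0.    -0.002 -0.012]
jig 0.63 [266.1, 121.5, 376.5, 189.4]
long_module 0.89 [259.9, 156.6, 379.5, 374.7]
pt [241.2, 320.6] 0.94
p [0.4409 0.0307 0.1962] xdir -2.9152 delta tool [-0.0874  0.2078 -0.0338] turn 0.7130189062196983 q6 -1.784
```

View pics/w3.png

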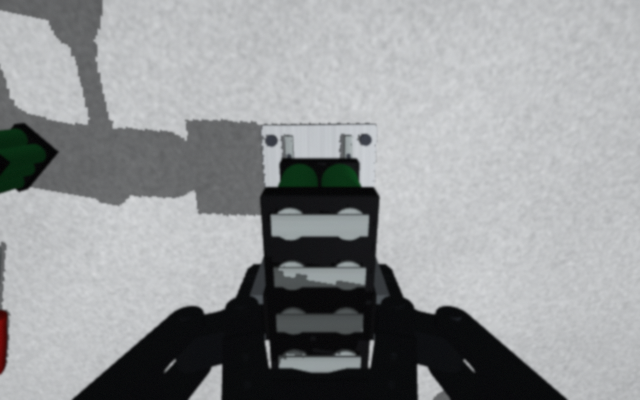

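The wrist view shows the jig's rear edge at row 124 and its rear screws at (271,140) and (365,139). The rails start at cols 287 and 346. The held module is square to the jig, with its top rear edge at row 190, cols 261–379.

Run:
```python
from h import *
z=np.load("w3.npz");i={"intrinsics":z["K"],"extrinsics":z["E"]}
p,M,s=tool();T=lambda u,zz:(M.T@(np.r_[p2w(0,u,zz,i),0]-[p[0],p[1],0]))[:2]
g=cv2.cvtColor(cv2.imread("pics/w3.png"),cv2.COLOR_BGR2GRAY)
# screws as dark blobs
S=[]
for (x,y) in((271,140),(365,139)):
    w=255-g[y-9:y+10,x-9:x+10].astype(float);w=np.clip(w-140,0,None);yy,xx=np.mgrid[-9:10,-9:10];S.append((x+(w*xx).sum()/w.sum(),y+(w*yy).sum()/w.sum()))
print("screws px",np.round(S,1));t=[T(u,.013) for u in S];print("screws tool",np.round(t,4),"mid",(t[0]+t[1])/2,"ang",np.arctan2(t[0][0]-t[1][0],t[0][1]-t[1][1]))
for u,h in(((264,124.5),.012),((376,124.5),.012),((282,147),.022),((293,147),.022),((341,147),.022),((352,147),.022)):print(u,T(u,h).round(4))
u=p[2]-.0267
for q,h in(((261.5,190),u+.07),((378.5,190),u+.07),((281,158.5),u),((358,158.5),u)):print("mod",T(q,h).round(4))
W=[p2w(0,q,.013,i) for q in S];print("world screw mid",np.mean(W,0),"tool at",p,np.arctan2(M[1,0],M[0,0])%(2*np.pi))
cv2.imwrite("pics/w3c.png",cv2.resize(g[115:200,250:390],None,fx=5,fy=5,interpolation=2))
```

```text
screws px [[270.8 140.1]
 [364.5 139.1]]
screws tool [[ 0.0426 -0.0494]
 [ 0.0434  0.0461]] mid [ 0.04300594 -0.00163913] ang -3.1330979003781634
(264, 124.5) [ 0.058  -0.0556]
(376, 124.5) [0.0578 0.0573]
(282, 147) [ 0.037  -0.0372]
(293, 147) [ 0.0369 -0.0263]
(341, 147) [0.0368 0.0217]
(352, 147) [0.0368 0.0327]
mod [ 0.0568 -0.0189]
mod [0.0567 0.0188]
mod [ 0.0536 -0.0207]
mod [0.0535 0.0206]
world screw mid [0.39939962 0.01945949] tool at [0.44093985 0.03071147 0.19616363] 3.3680189062196977
```

View pics/w3c.png

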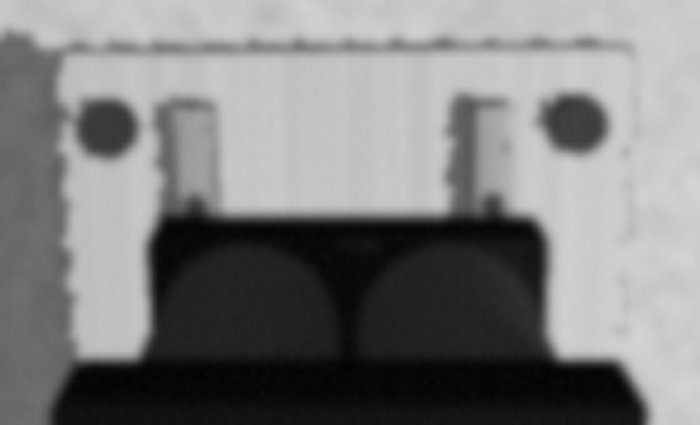

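Converted, -0.008 rad / 3.1416 = -0.0025.

```bash
echo '-0.025,0,0,-0.0025;-0.025,0,0,0;0,0,0.04,0;0,0,0.05,0;0,0,0.04,0' | python3 -m jog && echo '0,0,0.01,0;0,0,0,0;0,0,0,0' | python3 -m jog && python3 look.py w4 jig
python3 - <<'E'
from h import *
i=bot.camera_info("scene");im=bot.read_camera("scene")[170:250,330:410,::-1]
a=cv2.imread("pics/w4.png")[60:400,220:420];cv2.imwrite("pics/v4.png",np.hstack([cv2.resize(a,(353,600)),cv2.resize(im,(440,600),interpolation=2)]))
E
```

```text
time: 6.68
tool_pos: [0.4893, 0.0422, 0.0646]
tcp_rot: [0.368, -3.119, -0.0]
wrist_force: [0.5, 0.4, -5.6]
width: 0.482
grip_force: 74.7
time: 7.05
tool_pos: [0.4919, 0.0422, 0.0585]
tcp_rot: [-0.368, 3.116, -0.001]
wrist_force: [0.7, 0.7, -5.1]
width: 0.483
grip_force: 74.4
[-0.    -0.008 -0.002  0.    -0.002 -0.002]
jig 0.58 [217.5, 45.3, 428.7, 371.0]
p [0.4913 0.0422 0.0582] xdir -2.9065 delta tool [-0.0382  0.2075 -0.1718] turn 0.7217231166066256 q6 -1.771
```

View pics/v4.png

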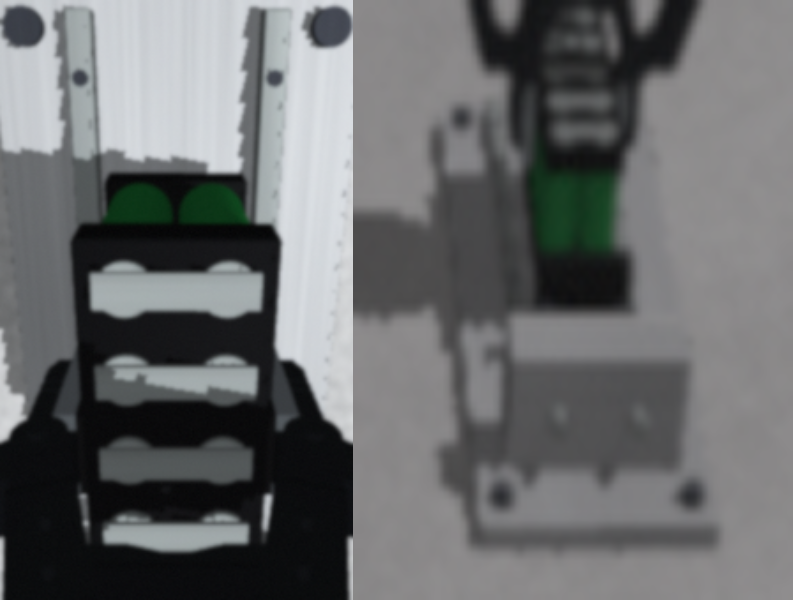

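The module (wrist view) is centred between the rails and parallel to them, with gaps on both sides. The scene view shows it behind the stop. Now I'll lower it.

```bash
echo '0,0,0.008,0;0,0,0.005,0;0,0,0.002,0;0,0,0,0;0,0,0,0' | python3 -m jog && echo '0,0,0.002,0;0,0,0,0;0,0,0,0' | python3 -m jog
```

```text
time: 7.88
tool_pos: [0.4898, 0.0421, 0.0412]
tcp_rot: [-0.368, 3.12, -0.0]
wrist_force: [-0.6, 0.1, -5.7]
width: 0.483
grip_force: 74.7
time: 8.25
tool_pos: [0.4899, 0.0421, 0.0407]
tcp_rot: [-0.369, 3.12, -0.0]
wrist_force: [-4.3, -0.3, 5.5]
width: 0.488
grip_force: 75.8
```

```bash
echo '-0.004,0,-0.0007,0;-0.004,0,0,0;-0.003,0,0,0;0,0,0,0;0,0,0,0' | python3 -m jog && echo '-0.002,0,0,0;0,0,0,0;0,0,0,0' | python3 -m jog && echo '-0.002,0,0,0;0,0,0,0;0,0,0,0' | python3 -m jog
```

```text
time: 8.88
tool_pos: [0.5006, 0.0446, 0.0407]
tcp_rot: [-0.369, 3.12, -0.0]
wrist_force: [-4.9, -2.8, 4.9]
width: 0.483
grip_force: 75.7
time: 9.25
tool_pos: [0.502, 0.045, 0.0407]
tcp_rot: [0.369, -3.119, 0.0]
wrist_force: [-7.1, -2.4, 7.7]
width: 0.487
grip_force: 75.9
time: 9.62
tool_pos: [0.5039, 0.0454, 0.0407]
tcp_rot: [0.369, -3.119, 0.0]
wrist_force: [-5.9, -1.7, 7.6]
width: 0.484
grip_force: 75.9
```

```bash
echo '-0.002,0,-0.0008,0;0,0,0,0;0,0,0,0' | python3 -m jog && echo '-0.002,0,0,0;0,0,0,0;0,0,0,0' | python3 -m jog && echo '-0.002,0,0,0;0,0,0,0;0,0,0,0' | python3 -m jog
```

```text
time: 10.0
tool_pos: [0.5055, 0.0459, 0.0408]
tcp_rot: [0.369, -3.118, 0.0]
wrist_force: [-5.0, -1.6, 1.5]
width: 0.486
grip_force: 75.4
time: 10.38
tool_pos: [0.5068, 0.0461, 0.0408]
tcp_rot: [0.368, -3.117, 0.001]
wrist_force: [-7.0, -2.4, 5.3]
width: 0.482
grip_force: 75.9
time: 10.75
tool_pos: [0.5082, 0.0465, 0.0408]
tcp_rot: [0.368, -3.116, 0.001]
wrist_force: [-8.9, -3.1, 7.0]
width: 0.484
grip_force: 76.2
```

```bash
echo '-0.002,0,-0.0009,0;0,0,0,0;0,0,0,0' | python3 -m jog && echo '-0.002,0,-0.0003,0;0,0,0,0;0,0,0,0' | python3 -m jog && echo '-0.002,0,-0.0003,0;0,0,0,0;0,0,0,0;0,0,0,0' | python3 -m jog&& python3 look.py w5 stop_face
python3 - <<'E'
from h import *
im=bot.read_camera("scene")[170:250,330:410,::-1]
a=cv2.imread("pics/w5.png")[60:400,220:420];cv2.imwrite("pics/v5.png",np.hstack([cv2.resize(a,(353,600)),cv2.resize(im,(440,600),interpolation=2)]))
E
```

```text
time: 11.12
tool_pos: [0.5096, 0.0468, 0.0409]
tcp_rot: [0.368, -3.115, 0.001]
wrist_force: [-8.1, -3.6, 2.0]
width: 0.478
grip_force: 75.5
time: 11.5
tool_pos: [0.5108, 0.0471, 0.041]
tcp_rot: [0.368, -3.113, 0.001]
wrist_force: [-9.8, -4.4, 2.7]
width: 0.479
grip_force: 75.7
time: 12.0
tool_pos: [0.5121, 0.0475, 0.0411]
tcp_rot: [0.368, -3.112, 0.001]
wrist_force: [-10.8, -5.0, 2.0]
width: 0.486
grip_force: 75.8
[ 0.001  0.001 -0.    -0.     0.001  0.   ]
p [0.5121 0.0475 0.0411] xdir -2.9062 delta tool [-0.0146  0.2073 -0.189 ] turn 0.7219863123126551 q6 -1.76
```

View pics/v5.png

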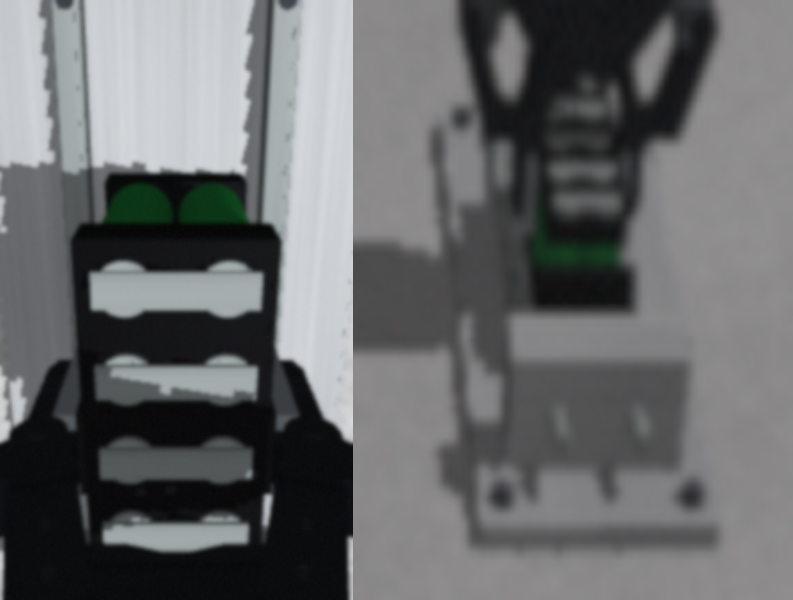

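The module is between the rails and pressed on the stop, and the guide rods behind the bracket at about (560,425) in the composite have clearly extended. Force and travel both put the stop at about 7.5–8 mm.

```bash
echo '-0.0015,0,0,0;0,0,0,0;0,0,0,0;0,0,0,0' | python3 -m jog && echo '-0.0015,0,0,0;0,0,0,0;0,0,0,0;0,0,0,0;0,0,0,0' | python3 -m jog
python3 - <<'E'
from h import *
p,M,s=tool();print(p,M[:,2].round(4),s["wrist_force"],s["torque"])
im=bot.read_camera("scene");cv2.imwrite("pics/s6.png",im[:,:,::-1])
print(w2p("scene",[.5107+.055*.9727,.0478+.055*.232,.061]))
E
```

```text
time: 12.7
tool_pos: [0.513, 0.0477, 0.0411]
tcp_rot: [0.368, -3.111, 0.001]
wrist_force: [-12.0, -5.5, 6.1]
width: 0.479
grip_force: 76.0
time: 13.32
tool_pos: [0.514, 0.0479, 0.0411]
tcp_rot: [0.368, -3.11, 0.001]
wrist_force: [-14.6, -5.3, 7.1]
width: 0.488
grip_force: 76.1
[0.51401694 0.04791376 0.04112238] [-0.01   -0.002  -0.9999] [-14.64832374  -5.28450211   7.06468413] [-0.73144037  1.74063755 -0.06958434]
[372.9703531  204.36715454]
```

```bash
for k in 1 2 3 4; do echo '0,0,0,0;0,0,0,0;0,0,0,0;0,0,0,0;0,0,0,0' | python3 -m jog | grep -E "tool_pos|wrist|time"; done
python3 - <<'E'
import cv2,numpy as np
f=lambda n:cv2.resize(cv2.imread(f"pics/{n}.png")[185:245,345:405],(400,400),interpolation=2)
cv2.imwrite("pics/v6.png",np.clip(np.hstack([f("scene0"),f("s6")])*1.6,0,255).astype(np.uint8))
from h import *
for x in(.118,.128,.138):print(w2p("scene",[.5107+x*.9727,.0478+x*.232,.037]))
E
```

```text
time: 14.0
tool_pos: [0.514, 0.0479, 0.0411]
wrist_force: [-14.7, -5.9, 6.8]
time: 14.62
tool_pos: [0.514, 0.0479, 0.0411]
wrist_force: [-14.4, -6.1, 7.4]
time: 15.25
tool_pos: [0.514, 0.0479, 0.0411]
wrist_force: [-13.1, -5.9, 6.7]
time: 15.88
tool_pos: [0.514, 0.0479, 0.0411]
wrist_force: [-14.6, -5.4, 7.2]
[374.9603423 224.8211885]
[375.4073987  227.08279111]
[375.85991445 229.37201181]
```

View pics/v6.png

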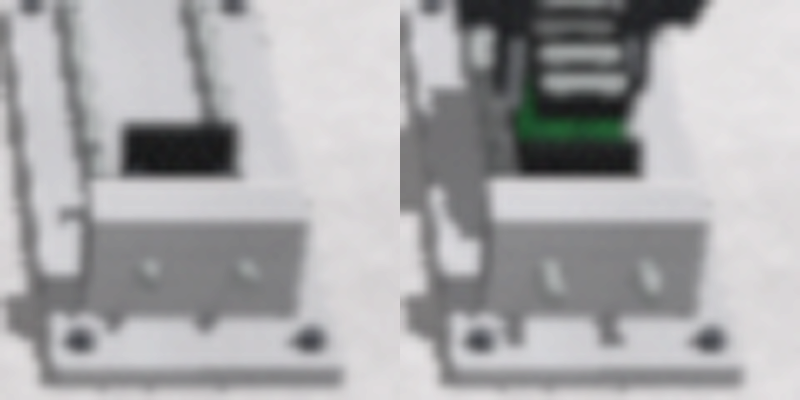

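Before and after: the stop's top edge moved from 125 to 140 and the rod tips from 275 to 292 in the crop. That is about 2.3–2.5 px, or 10–11 mm, so the stop is at half travel. I'll hold a little longer and then hand in.

```bash
for k in 1 2 3; do echo '0,0,0,0;0,0,0,0;0,0,0,0;0,0,0,0;0,0,0,0' | python3 -m jog | grep -E "tool_pos|wrist|time"; done; python3 -c "
from workcell import bot
print(bot.finish_job())"
```

```text
time: 16.5
tool_pos: [0.514, 0.0479, 0.0411]
wrist_force: [-14.5, -5.9, 8.0]
time: 17.12
tool_pos: [0.514, 0.0479, 0.0411]
wrist_force: [-13.8, -5.8, 7.1]
time: 17.75
tool_pos: [0.514, 0.0479, 0.0411]
wrist_force: [-14.8, -5.5, 7.4]
the job is handed in; nothing more can be done
None
```

The long module is in the jig between the rails, pressed against the stop at about half its travel (about 10 mm, estimated from force, arm travel and camera); the push was steady for over 4 s, the job is handed in with the arm still holding it, and I moved nothing else.

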